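# Load a circuit board into the drop-front curing box

## Robot

A 6-joint arm with a two-finger parallel gripper is mounted at the origin on the work surface. World frame = base frame: x ahead of the robot, y to its left, z up, the work surface at z = 0. Lengths are in mm, angles in rad, forces in N, time in s.
With the tool pointing down it reaches from about 350 to 775 mm from the base axis. Payload 5.5 kg.
Tool frame: the origin (TCP) lies midway between the tips of the shut fingers; the grasp point (between the pads) lies 19 mm behind it (hold_point_z is the distance from the TCP to the grasp point, in mm); z points along the fingers, y is the line along which they close (so a half turn about z gives the same grasp; the last joint's range is limited). The gripper opens to 85 mm and grips with 20 to 120 N. Pads are 22 mm wide; open, the fingers measure 114 mm over their backs; the gripper's body (76 mm by 85 mm) begins 54 mm behind the grasp point. The pads swing forward as they close: fully open they stand 13 mm farther back than shut.
Start: joints at [1.07, 0.313, 0.046, 1.304, 0, 1.431], TCP at [203.015, 538.012, 231.323] pointing down, gripper open.
Joint ranges: [-2.76, 2.76], [-0.86, 1.69], [-1.03, 1.26], [-2.2, 2.34], [-1.47, 1.5], [-3.14, 3.14]. Speed limits (rad/s): [2.57, 2.57, 3.14, 3.14, 3.14, 3.14].

## Interface

Orientations are given as a rotation vector (axis times angle).
In Python, from plant import * gives the robot as it stands. The module is installed in compiled form; this text tells all that it offers. Calls block until the motion is done:
- move_to(position, orientation): joint-space move of the TCP to a pose.
- move_l(position, ori=None, max_speed=150, threshold=None): straight line of the TCP; ori=None keeps the orientation; max_speed is the mean speed in mm/s. With threshold (N) it stops when the force on the tool has changed by that much, and returns True; else False.
- set_joints(angles): joint-space move.
- gripper_to(opening, grip_force=None): finger opening in mm; grip_force is the grip in N (None keeps the last); returns when the fingers have stopped.
- pause(seconds).
- inverse_kinematics(position, orientation): joint angles nearest the present ones, or None.
- get_obs(): the state.
- snapshot(name): name is "scene" or "top" or "wrist"; returns the picture (480x640x3 uint8, red, green, blue); there is no depth.
- camera_model(name): a dict with "K" (3x3 intrinsics, pixels), "extrinsics" (4x4, takes a point from camera to world coordinates). Camera axes: x right, y up, looking along -z (the intrinsics and any distortion apply to the point x, -y, -z); pixel columns grow to the right and rows downward; lengths in mm; the calibration is good to about 2 mm. A picture is of the moment at which its call begins: read the wrist's pose just before it. camera_model takes no time and is no camera call; for the wrist camera it gives the pose at the moment of the call.
A pose or a line that the arm cannot do raises PlanningError and nothing moves.
- sign_off(): hands the job in; it is judged then, once.
Trained networks look in the newest picture that a camera, given by its name, has taken for a name from the list of things; names that differ only in an ending like _2 or _b are one class to them, and where a whole thing is asked for, a point or a joint stands for the part that bears it (a point fixed in the world has none). Each returns a list of dicts, best first, with "confidence" (0 to 1); they miss things now and then, are a little off and sometimes report something else, mostly with a low value. They report only what shows in the picture. A call takes as long as a camera call. They do not tell look-alikes from the thing itself.
- spot_in(name, camera): "position" ([row, column] in pixels, amid what is visible of it).
- spot_point(name, camera): "position" ([row, column] in pixels: a listed point, or the origin of a listed thing).
The state is a dict: "time_s": time; "joints": joint angles; "qvel": joint speeds; "joint_efforts": joint torques, N m; "tcp_pos": TCP position; "eef_rot": TCP orientation; "ft_force": force on the tool from outside, world axes, zero at the start; "wrist_torque": the same for the moment, N m; "width": finger opening in mm; "grasp_force": force on a finger pad.
Only numpy, scipy, OpenCV 4.12 (cv2) and the standard library are available. Lean on these libraries where they do the work, as an engineer would, in place of code of your own. Each camera call takes 0.05 s, during which the arm holds its last target. There are 200 camera calls.

## Task

Pull the blue-framed amber flap of the curing box all the way down, set the pallet with the circuit board gently on the white plate inside, centred and square with the long sides of pallet and plate parallel, let go of it, and then push the flap back up until it is fully shut. Keep the pallet upright and leave the two solder spools and the pliers where they are.

Things in the scene. Friction and masses are not known exactly. Their poses are not given: they have to be found in the camera images.
- curebox: Fixed pale grey curing box on a dark base, 165 deep (x) x 210 wide (y) x 136 high, sloping front. Origin on the table under the middle of the hinge line (lower front edge); x points into the box, y along its width. Inner width 192, floor at z 40, back wall inside at x 157. The roof (top z 136) covers only x 132 to 165; before it the chamber is open above when the flap is down.
- plate (a point): Centre of the top face of the white curing plate on the chamber floor: 70 (x) x 90 (y), 3 thick; at curebox (78, 0, 43). Axes as curebox.
- flap (a joint): Angle (rad) of the blue-framed amber flap, the box's bottom-hinged door: 0 = fully shut, leaning back 47 degrees from upright; grows as it is pulled down to the front; 2.13 = fully down on its stop, outer end 15 degrees above level. Stays where left (0.3 N m); may start a little ajar. Panel 210 wide, 8 thick, 141 from hinge to free edge, where a 27 lip bends inward.
- flap_hinge (a point): Middle of the hinge line, at curebox (0, 0, 40); the hinge runs along curebox y.
- flap_handle (a point): Middle of the flap's steel grip rail: round bar, diameter 12, 120 long, parallel to the hinge, on two thin arms at its ends, in the flap's plane 48 beyond its free edge (clear gap 42). 189 from the hinge; when shut at (135, 0, 132) from the hinge in curebox axes, its centre 36 above the roof's top.
- pallet: Board pallet: black frame 60 (x) x 80 (y) x 8 with a green circuit board on it (parts up to 18 above the underside) and in the middle an upright square aluminium grip post 16 x 16, its top 45 above the underside. Origin at the centre of the underside; about 0.2 kg.
- spool_blue: Bystander: solder spool standing on its flange, blue flanges 60 in diameter, 45 high; origin at the centre of its underside.
- spool_black: Bystander: small wire spool, black flanges 54 in diameter, 26 high; origin at the centre of its underside.
- pliers: Bystander: pliers with blue grips lying flat, 137 long (x from -92 to 49, jaws at +x), 53 wide, 14 high; origin at the pivot, on the table.
Mind the look-alikes: they are no part of the job. Leave any red or yellow look-alike of the pallet alone.

How it is judged:
By the outcome, as a careful person would: the job done as asked, in the order asked, and still so for the second after the job is handed in, with the robot touching nothing.
It also fails if it takes over 72 s, if anything falls off the work surface, if the arm or the gripper's body presses on something with over 40 N, if the wrist force passes 120 N, or if a joint passes its speed limit or range.

## Working session

There is one attempt and no reset: what is moved stays moved. The work goes in short steps, each a Python script; the robot and the scene stay as the last script left them, time stands still between calls to the robot, and variables do not carry over. Pictures are saved under pics/ and viewed, at most 10 in all, crops included, and the job is handed in when it is done.

```bash
mkdir -p pics; cat > h.py <<'E'
from plant import *
import numpy as np, cv2
from scipy.spatial.transform import Rotation as R
def save(n,im): cv2.imwrite('pics/'+n+'.png',cv2.cvtColor(im,cv2.COLOR_RGB2BGR))
def ray(cam,rc):
    m=camera_model(cam);K=np.array(m['K']);E=np.array(m['extrinsics'])
    d=m.get('distortion',m.get('dist',None))
    p=cv2.undistortPoints(np.array([[[rc[1],rc[0]]]],float),K,None if d is None else np.array(d,float))[0,0]
    v=E[:3,:3]@np.array([p[0],-p[1],-1.0]); return E[:3,3],v/np.linalg.norm(v)
def at_z(cam,rc,z):
    o,v=ray(cam,rc); return o+v*(z-o[2])/v[2]
def proj(cam,P):
    m=camera_model(cam);K=np.array(m['K']);E=np.array(m['extrinsics'])
    d=m.get('distortion',m.get('dist',None))
    q=(np.atleast_2d(P)-E[:3,3])@E[:3,:3]*[1,-1,-1]
    p=cv2.projectPoints(q,np.zeros(3),np.zeros(3),K,None if d is None else np.array(d,float))[0][:,0]
    return p[:,::-1]
E
python3 - <<'E'
from h import *
np.set_printoptions(precision=1,suppress=True)
for c in ['scene','top']:
    im=snapshot(c);save(c,im);m=camera_model(c);print(c,m)
    for n in ['curebox','pallet','spool_blue','spool_black','pliers']:
        print(n,[(np.round(d['position']),round(d['confidence'],2)) for d in spot_point(n,c)])
    for n in ['flap_hinge','flap_handle','plate']:
        print(n,[(np.round(d['position']),round(d['confidence'],2)) for d in spot_point(n,c)])
E
```

```text
scene {'K': array([[547.8,   0. , 327.1],
       [  0. , 547.8, 248.2],
       [  0. ,   0. ,   1. ]]), 'extrinsics': array([[  -0.2,   -0.7,    0.7, 1531.8],
       [   1. ,   -0.1,    0.1,   50.6],
       [  -0. ,    0.7,    0.7, 1054.8],
       [   0. ,    0. ,    0. ,    1. ]])}
curebox [(array([287., 422.]), 0.87)]
pallet [(array([263., 301.]), 0.63), (array([256., 252.]), 0.62), (array([225., 276.]), 0.56)]
spool_blue [(array([304., 279.]), 0.75)]
spool_black [(array([345., 347.]), 0.89)]
pliers [(array([249., 204.]), 0.76), (array([285., 421.]), 0.48)]
flap_hinge [(array([274., 422.]), 0.77)]
flap_handle [(array([209., 466.]), 0.74)]
plate []
top {'K': array([[529.6,   0. , 323.8],
       [  0. , 529.6, 235.8],
       [  0. ,   0. ,   1. ]]), 'extrinsics': array([[  -0.1,    1. ,   -0.2,  321.8],
       [  -1. ,   -0.1,    0. ,  -96.3],
       [  -0. ,    0.2,    1. , 1426.8],
       [   0. ,    0. ,    0. ,    1. ]])}
curebox [(array([269., 236.]), 0.68)]
pallet [(array([311., 393.]), 0.97), (array([265., 402.]), 0.84), (array([263., 355.]), 0.56)]
spool_blue [(array([216., 355.]), 0.9)]
spool_black [(array([187., 296.]), 0.73)]
pliers [(array([256., 455.]), 0.65)]
flap_hinge []
flap_handle [(array([289., 194.]), 0.62)]
plate [(array([260., 234.]), 0.72)]
```

View pics/scene.png

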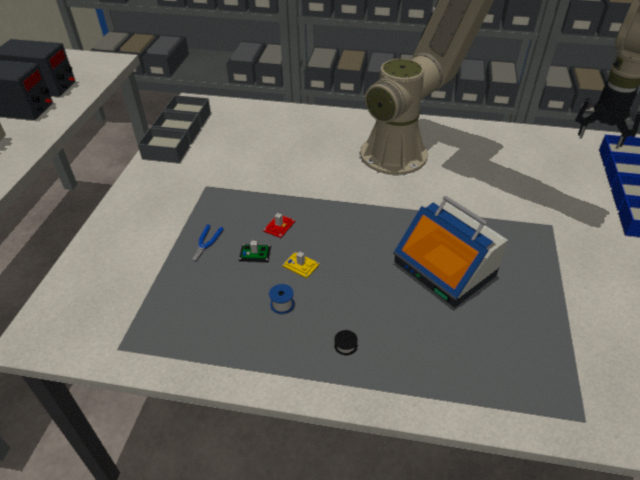

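View pics/top.png

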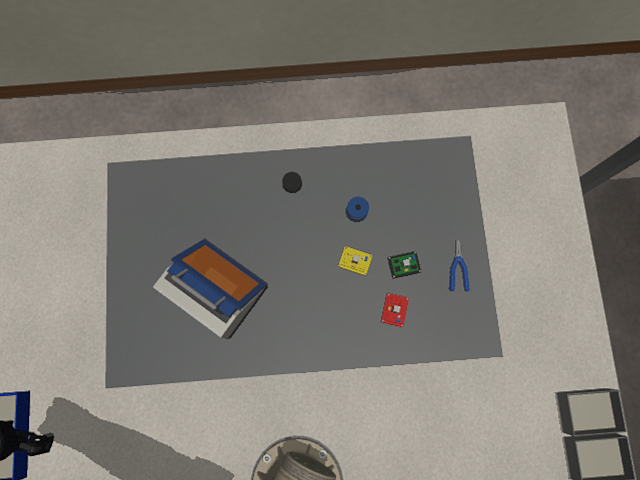

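```bash
python3 - <<'E'
from h import *
np.set_printoptions(precision=1,suppress=True)
for n,rc,z in [('p1',(263,301),0),('p2',(256,252),0),('p3',(225,276),0),('sb',(304,279),0),('sk',(345,347),0),('pl',(249,204),0),('box',(287,422),0),('hinge',(274,422),40),('handle',(209,466),172)]: print('scene',n,at_z('scene',rc,z))
for n,rc,z in [('p1',(311,393),0),('p2',(265,402),0),('p3',(263,355),0),('sb',(216,355),0),('sk',(187,296),0),('pl',(256,455),0),('box',(269,236),0),('plate',(260,234),43),('handle',(289,194),172)]: print('top',n,at_z('top',rc,z))
im=cv2.imread('pics/scene.png'); cv2.imwrite('pics/crop1.png',np.hstack([cv2.resize(im[170:350,180:540],None,fx=2.2,fy=2.2,interpolation=cv2.INTER_CUBIC)]))
E
```

```text
scene p1 [ 546.2 -197.2    0. ]
scene p2 [ 543.5 -333.2    0. ]
scene p3 [ 410.8 -299.3    0. ]
scene sb [ 694.  -221.7    0. ]
scene sk [786.4 -36.7   0. ]
scene pl [ 540.2 -470.1    0. ]
scene box [575.8 125.3   0. ]
scene hinge [568.3 120.2  40. ]
scene handle [454.9 206.5 172. ]
top p1 [ 408.8 -285.1    0. ]
top p2 [ 530.6 -322.7    0. ]
top p3 [ 546.1 -195.6    0. ]
top sb [ 677.7 -207.6    0. ]
top sk [774.5 -49.9   0. ]
top pl [ 543.9 -469.7    0. ]
top box [555.2 128.6   0. ]
top plate [572.6 126.   43. ]
top handle [487. 203. 172.]
```

Candidates for the pallet: red at scene (226,279) / top (311,393), yellow at (263,301) / (263,355), green at (252,255) / (265,404). By the description (black frame, green board), the green one is the pallet. The box's front and hinge face away from the robot, and the rail shows at about (213,463) in scene. Next I'll take a wrist view over the box.

```bash
python3 - <<'E'
from h import *
np.set_printoptions(precision=2,suppress=True)
o=get_obs();m=camera_model('wrist');E=np.array(m['extrinsics'])
Rt=R.from_rotvec(o['eef_rot']).as_matrix()
print(o['time_s'],o['eef_rot'],m['K'],'cam in tool',Rt.T@(E[:3,3]-o['tcp_pos']),'look',Rt.T@-E[:3,2],Rt.T@E[:3,1])
# box x axis ~143deg ; tool y along box x
a=np.radians(143)
for s in (1,-1):
    y=s*np.array([np.cos(a),np.sin(a),0]);z=np.array([0,0,-1.]);x=np.cross(y,z)
    rv=R.from_matrix(np.c_[x,y,z]).as_rotvec()
    for p in [(530,150,330),(460,205,170),(714,10,90),(520,155,70)]:print(s,p,inverse_kinematics(p,rv))
E
```

```text
0.9 [0.56 3.09 0.  ] [[404.32   0.   324.1 ]
 [  0.   404.32 241.57]
 [  0.     0.     1.  ]] cam in tool [  73.68    0.7  -142.76] look [-0.29  0.    0.96] [ 0.96 -0.    0.29]
1 (530, 150, 330) [ 0.13  0.26  0.21  1.52 -0.   -0.79]
1 (460, 205, 170) [ 0.26  0.2  -0.25  1.12  0.   -0.67]
1 (714, 10, 90) [-0.1   0.65  0.23  1.15 -0.   -1.02]
1 (520, 155, 70) [ 0.14  0.35 -0.31  0.91 -0.   -0.78]
-1 (530, 150, 330) [ 0.13  0.26  0.21  1.52 -0.    2.35]
-1 (460, 205, 170) [ 0.26  0.2  -0.25  1.12 -0.    2.48]
-1 (714, 10, 90) [-0.1   0.65  0.23  1.15 -0.    2.12]
-1 (520, 155, 70) [ 0.14  0.35 -0.31  0.91 -0.    2.36]
```

```bash
cat >> h.py <<'E'
def down(deg):  # tool down, tool y along world heading deg
    a=np.radians(deg); y=np.array([np.cos(a),np.sin(a),0]);z=np.array([0,0,-1.])
    return R.from_matrix(np.c_[np.cross(y,z),y,z]).as_rotvec()
E
python3 - <<'E'
from h import *
np.set_printoptions(precision=1,suppress=True)
move_to((530,150,330),down(143-180))
im=snapshot('wrist');save('w1',im)
print(get_obs()['time_s'])
np.save('w1E.npy',camera_model('wrist')['extrinsics'])
for n,z in [('flap_hinge',40),('flap_handle',172),('plate',43),('curebox',0)]:
    for d in spot_point(n,'wrist')[:2]: print(n,np.array(d['position']),d['confidence'],at_z('wrist',d['position'],z))
E
```

```text
2.825
flap_hinge [189.9 367.4] 0.76 [568.1 124.   40. ]
flap_handle [217.6 227.1] 0.84 [472.3 197.3 172. ]
plate [218.  223.8] 0.24 [425.1 193.2  43. ]
curebox [180.  364.3] 0.83 [571.4 127.4   0. ]
```

View pics/w1.png

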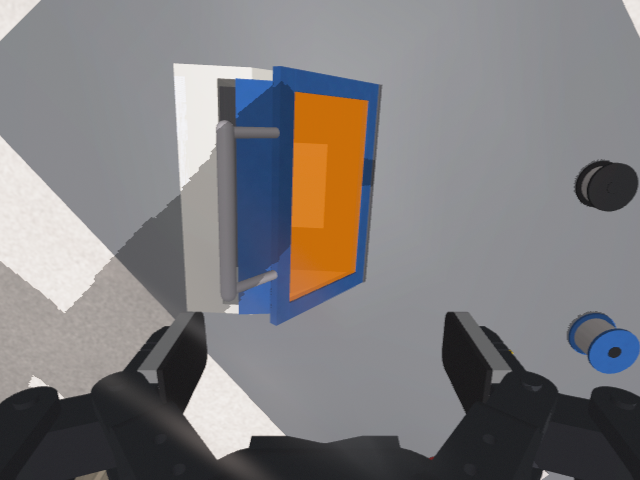

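The wrist view shows the box with the flap a bit ajar. The rail runs from (row 124, col 226) to (row 299, col 230), the roof's rear corners are at (64,174) and (311,187), and the flap's free-edge corners are at (67,274) and (324,271). I'll fit the pose to these.

```bash
cat > fit.py <<'E'
from h import *
from scipy.optimize import least_squares
np.set_printoptions(precision=2,suppress=True)
def flp(r,y,off,th):  # point on flap: r from hinge, off along outward normal
    e=np.radians(43)+th  # elevation from +x
    d=np.array([np.cos(e),0,np.sin(e)]);n=np.array([-np.sin(e),0,np.cos(e)])
    return np.array([0,y,40])+r*d+off*n
def bw(p,P):
    return np.array([p[0],p[1],0])+np.array(P)@R.from_euler('z',p[2]).as_matrix().T
def pts(th):
    return np.array([flp(189,-60,0,th),flp(189,60,0,th),[165,-105,136],[165,105,136],
      flp(141,-105,4,th),flp(141,105,4,th),flp(0,-105,4,th),flp(0,105,4,th),[0,0,40]])
if __name__=='__main__':
    obs=np.array([(124,226),(299,230),(64,174),(311,187),(67,274),(324,271),(84,381),(283,366),(190,367)],float)
    w=np.array([1,1,1,1,.6,.6,.4,.4,.2])[:,None]
    f=lambda p:((proj('wrist',bw(p,pts(p[3])))-obs)*w).ravel()
    s=least_squares(f,[568,122,np.radians(143),.2],loss='soft_l1',x_scale=[10,10,.1,.1])
    print(s.x,np.degrees(s.x[2]));print((proj('wrist',bw(s.x,pts(s.x[3])))-obs))
    for c,o in [('scene',[(202,442),(226,484)]),('top',None)]:
        print(c,proj(c,bw(s.x,pts(s.x[3])))[[0,1,2,3]],o)
    np.save('box.npy',s.x)
E
python3 fit.py
```

```text
[566.98 125.78   2.45   0.18] 140.29544793073583
[[ 5.65 -0.13]
 [-5.2  -0.71]
 [-0.42 -0.12]
 [ 0.28  0.37]
 [-0.72  6.29]
 [ 1.54  5.08]
 [ 0.8  -3.93]
 [-2.45 -4.91]
 [-0.94 -1.68]]
scene [[221.78 483.8 ]
 [197.13 444.99]
 [238.99 507.57]
 [197.09 441.87]] [(202, 442), (226, 484)]
top [[276.28 174.04]
 [305.88 214.47]
 [285.96 152.75]
 [336.34 220.86]] None
```

```bash
python3 - <<'E'
from fit import *
p=np.load('box.npy');out=[]
for c,(r,cc) in [('scene',(190,385)),('top',(230,145))]:
    im=cv2.imread(f'pics/{c}.png')[r:r+120,cc:cc+130]
    im=cv2.resize(im,None,fx=3,fy=4.0,interpolation=cv2.INTER_CUBIC) if 0 else cv2.resize(im,None,fx=3,fy=3,interpolation=cv2.INTER_CUBIC)
    for i,q in enumerate(proj(c,bw(p,pts(p[3])))[:8]):
        x,y=int((q[1]-cc+.5)*3),int((q[0]-r+.5)*3)
        cv2.circle(im,(x,y),2,(255,0,255),-1);cv2.putText(im,str(i),(x+3,y),0,.4,(0,255,0))
    out.append(im)
cv2.imwrite('pics/c2.png',np.hstack(out))
E
```

```text
(no output)
```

View pics/c2.png

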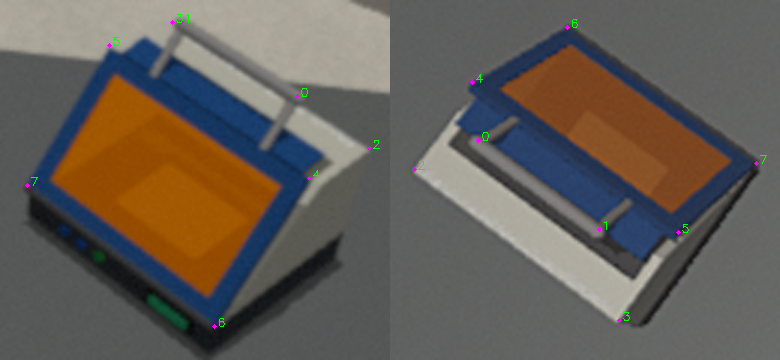

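The overlay matches both fixed views to about 2 px, so I'll grip the rail and pull the flap down along its arc.

```bash
cat >> fit.py <<'E'
B=np.load('box.npy'); DEG=np.degrees(B[2])
def rail(th,dz=0,dx=0):  # TCP for grasping rail with vertical tool
    e=np.arctan2(132,135)+th
    return bw(B,[188.8*np.cos(e)+dx,0,40+188.8*np.sin(e)-19+dz])
def st(t=''):
    o=get_obs();print(t,'t%.1f'%o['time_s'],'w%.1f'%o['width'],'f',np.array(o['ft_force']),'g%.0f'%o['grasp_force'],'tcp',np.array(o['tcp_pos']))
E
python3 - <<'E'
from fit import *
th0=B[3]-.024
rv=down(DEG-180)
gripper_to(45,40)
move_to(rail(th0,60),rv); move_l(rail(th0,0),rv); st('at')
gripper_to(0,40); st('grip')
if get_obs()['width']>8:
    for th in np.linspace(th0,2.13,9)[1:]:
        move_l(rail(th),rv,max_speed=150); st('%.2f'%th)
E
```

```text
at t4.6 w45.0 f [-0.46  0.37  1.67] g0 tcp [481.33 197.9  173.42]
grip t5.0 w10.2 f [-1.69  2.04  6.55] g39 tcp [480.21 198.82 173.36]
0.40 t5.5 w10.0 f [-3.29  2.33 11.61] g40 tcp [511.76 172.69 197.61]
0.65 t5.9 w10.4 f [-0.85 -0.37  7.83] g40 tcp [547.03 143.39 209.92]
0.89 t6.4 w10.3 f [2.55 0.29 4.57] g41 tcp [582.91 113.5  210.04]
1.14 t6.8 w10.4 f [4.   1.41 1.45] g41 tcp [617.11  84.93 198.81]
1.39 t7.3 w10.6 f [ 4.99  3.35 -0.96] g41 tcp [648.36  58.74 176.77]
1.64 t7.8 w10.5 f [ 4.01  4.08 -2.12] g41 tcp [675.41  36.11 145.13]
1.88 t8.2 w10.4 f [ 3.65  3.26 -3.48] g41 tcp [695.79  18.97 106.43]
2.13 t8.7 w10.6 f [-3.01  4.91  5.1 ] g43 tcp [707.01   9.21  64.55]
```

```bash
python3 - <<'E'
from fit import *
rv=down(DEG-180)
c=np.array(get_obs()['tcp_pos'])
print(move_l(c+[0,0,-10],rv,max_speed=30,threshold=12)); st('press')
gripper_to(45); c=np.array(get_obs()['tcp_pos'])
move_l(c+[0,0,70],rv,max_speed=250); st('up')
# view: camera over pallet
P=np.array([537,-328,0])
move_to((500,-300,230),down(DEG-180)); st()
im=snapshot('wrist');save('w2',im)
for d in spot_point('pallet','wrist'): print(d['confidence'],np.array(d['position']),at_z('wrist',d['position'],0))
a=snapshot('scene');cv2.imwrite('pics/s2.png',cv2.resize(cv2.cvtColor(a,cv2.COLOR_RGB2BGR)[180:360,180:540],None,fx=2,fy=2))
E
```

```text
True
press t8.9 w10.4 f [-0.64  0.86  4.73] g43 tcp [707.     9.29  64.58]
up t9.7 w44.8 f [-0.06  0.17 -0.81] g0 tcp [710.47   6.55 135.91]
 t11.2 w45.1 f [-0.45  0.1  -0.13] g0 tcp [ 500.49 -299.22  229.41]
0.86 [250.4 249.1] [ 414.83 -289.17    0.  ]
0.73 [ 71.8 294.3] [ 553.39 -195.64    0.  ]
0.61 [206.3 366.7] [ 529.34 -327.34    0.  ]
```

View pics/w2.png

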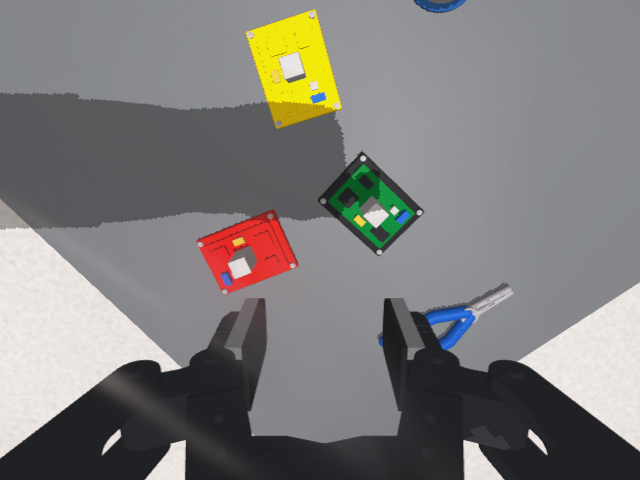

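View pics/s2.png

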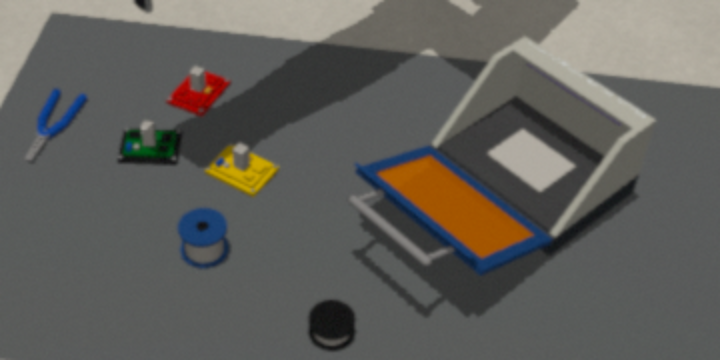

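The green pallet's frame corners are at about (row, col) (152,361), (212,424), (257,380) and (201,318) in the wrist view, with a black frame and green board, so it is the right one. The scene crop shows the flap down and the plate clear.

```bash
python3 - <<'E'
from fit import *
C=np.array([at_z('wrist',q,8) for q in [(152,361),(212,424),(257,380),(201,318)]])
print(C,np.linalg.norm(np.roll(C,-1,0)-C,axis=1),C.mean(0))
L=(C[1]-C[0]+C[2]-C[3])/2;S=(C[2]-C[1]+C[3]-C[0])/2
print('long deg',np.degrees(np.arctan2(L[1],L[0])),'short',np.degrees(np.arctan2(S[1],S[0])))
print('plate pred',proj('scene',bw(B,[78,0,43])),proj('top',bw(B,[78,0,43])),bw(B,[78,0,43]))
a=snapshot('top')
for c in('scene','top'):
    print([(np.array(d['position']),d['confidence'],at_z(c,d['position'],43)) for d in spot_point('plate',c)[:2]])
    I=a if c=='top' else snapshot('scene')
    g=I.astype(int); m=((g.min(2)>120)&(g.max(2)-g.min(2)<35)).astype('uint8')
    n,l,s,ce=cv2.connectedComponentsWithStats(m); u=proj(c,bw(B,[78,0,43]))[0]
    k=l[int(u[0]),int(u[1])]; print(c,k,s[k],at_z(c,ce[k][::-1],43), 'rect', cv2.minAreaRect(np.argwhere(l==k).astype('float32')) if k else 0)
E
```

```text
[[ 555.79 -283.81    8.  ]
 [ 567.15 -363.4     8.  ]
 [ 509.35 -372.5     8.  ]
 [ 498.47 -293.32    8.  ]] [80.4  58.52 79.92 58.11] [ 532.69 -328.26    8.  ]
long deg -82.02445841489347 short -170.8145807380919
plate pred [[258.73 445.04]] [[286.12 216.16]] [506.97 175.61  43.  ]
[(array([257.1, 448.1]), 0.7, array([499.63, 183.25,  43.  ]))]
scene 18 [424 245  43  31 680] [510.23 176.28  43.  ] rect ((259.3810729980469, 445.0865173339844), (38.0841178894043, 20.953617095947266), 53.97262954711914)
[(array([283.2, 215.3]), 0.6, array([514.82, 177.58,  43.  ]))]
top 52 [195 267  43  41 918] [505.27 177.    43.  ] rect ((286.8399963378906, 215.6199951171875), (33.599998474121094, 27.40000343322754), 53.13010025024414)
```

```bash
python3 - <<'E'
from fit import *
cur=np.array(get_obs()['joints'])
for d,e in [(-81.5,-129.7),(98.5,50.3)]:
    print(inverse_kinematics((532.7,-328.3,20),down(d))[5],inverse_kinematics((507,175.6,63),down(e))[5])
d=-81.5 if abs(inverse_kinematics((532.7,-328.3,20),down(-81.5))[5]-cur[5])<abs(inverse_kinematics((532.7,-328.3,20),down(98.5))[5]-cur[5]) else 98.5
print(d)
move_to((532.7,-328.3,140),down(d)); st()
im=snapshot('wrist');save('w3',im)
print(proj('wrist',[532.7,-328.3,45]))
E
```

```text
2.3127255409994962 -2.264935701155855
-0.8288671125902969 0.8766569524339385
-81.5
 t12.2 w44.8 f [-0.29  0.13  0.57] g0 tcp [ 532.73 -328.2   140.24]
[[245.87 324.17]]
```

View pics/w3.png

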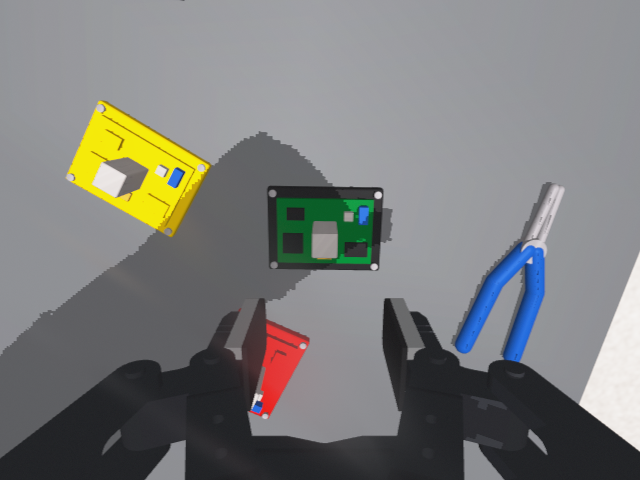

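The wrist view shows the pallet between the fingers, with frame corners (row, col) (187,268), (188,383), (270,378), (269,269) and the post top near (246,324), as predicted.

```bash
python3 - <<'E'
from fit import *
C=np.array([at_z('wrist',q,8) for q in [(187,268),(187.5,383),(270,378.5),(269.5,269)]])
L=(C[1]-C[0]+C[2]-C[3])/2;S=(C[2]-C[1]+C[3]-C[0])/2
c=C.mean(0);dL=np.degrees(np.arctan2(L[1],L[0]));dS=np.degrees(np.arctan2(S[1],S[0]))
print(np.linalg.norm(np.roll(C,-1,0)-C,axis=1),c,dL,dS+90, 'post',at_z('wrist',(246,324.5),45))
d=(2*dL+dS+90)/3 if abs(dL-dS-90)<6 else -81.5
print(d)
rv=down(d)
move_l((c[0],c[1],22),rv,max_speed=120); st('down')
gripper_to(0,50); st('grip')
g=np.array(get_obs()['tcp_pos'])
if get_obs()['width']>10:
    move_l(g+[0,0,20],max_speed=60); st('lift')
    move_l(g+[0,0,190],max_speed=200); st('up')
    save('w4',snapshot('wrist')); np.save('g.npy',np.r_[c,g,d])
E
```

```text
[78.75 60.35 79.73 60.31] [ 533.02 -328.61    8.  ] -81.65214826016877 -82.5255369094152 post [ 532.65 -328.52   45.  ]
-81.94327780991757
down t13.4 w44.7 f [-0.17  0.58  1.05] g0 tcp [ 533.62 -329.11   22.93]
grip t13.8 w15.1 f [-0.9 -0.5  4.9] g50 tcp [ 533.64 -329.12   23.  ]
lift t14.3 w14.9 f [ 0.21 -0.44 -1.18] g49 tcp [ 533.83 -329.25   43.32]
up t15.3 w14.9 f [ 0.13  0.58 -3.18] g49 tcp [ 533.03 -328.65  211.54]
```

View pics/w4.png

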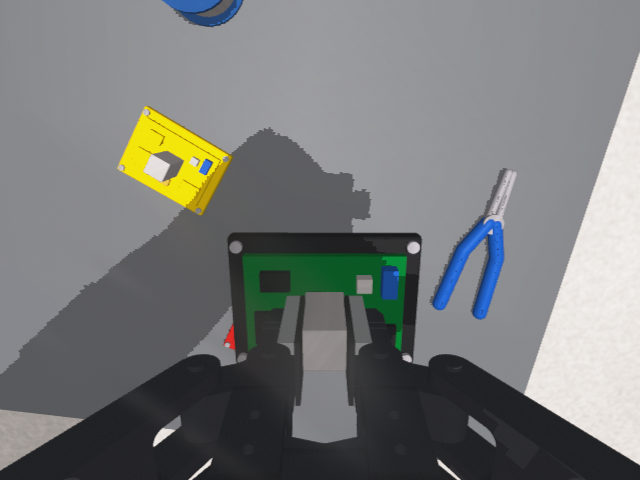

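The pallet is held squarely: the post is between the pads and the frame is level. Now I'll place it.

```bash
python3 - <<'E'
from fit import *
t=bw(B,[78,0,0]); rv=down(DEG-90)
move_to((t[0],t[1],195),rv); st('above')
move_l((t[0],t[1],76),rv,max_speed=100); pause(.3); st('near')
print(move_l((t[0],t[1],62),rv,max_speed=15,threshold=5)); st('touch')
E
```

```text
above t17.2 w15.0 f [ 0.05  1.05 -1.8 ] g49 tcp [507.39 175.01 194.96]
near t18.8 w15.0 f [ 0.65 -0.26 -1.26] g49 tcp [507.17 175.66  76.33]
True
touch t19.5 w14.8 f [-0.28 -1.04  3.92] g50 tcp [506.88 175.57  65.99]
```

```bash
python3 - <<'E'
from fit import *
gripper_to(36); pause(.3); c=np.array(get_obs()['tcp_pos'])
move_l(c+[0,0,60],max_speed=60); move_l(c+[0,0,140],max_speed=200); st()
save('w5',cv2.resize(snapshot('wrist')[120:420,130:530],None,fx=2,fy=2))
E
```

```text
t21.8 w36.0 f [ 0.42 -0.24  1.17] g0 tcp [505.57 175.32 204.25]
```

View pics/w5.png

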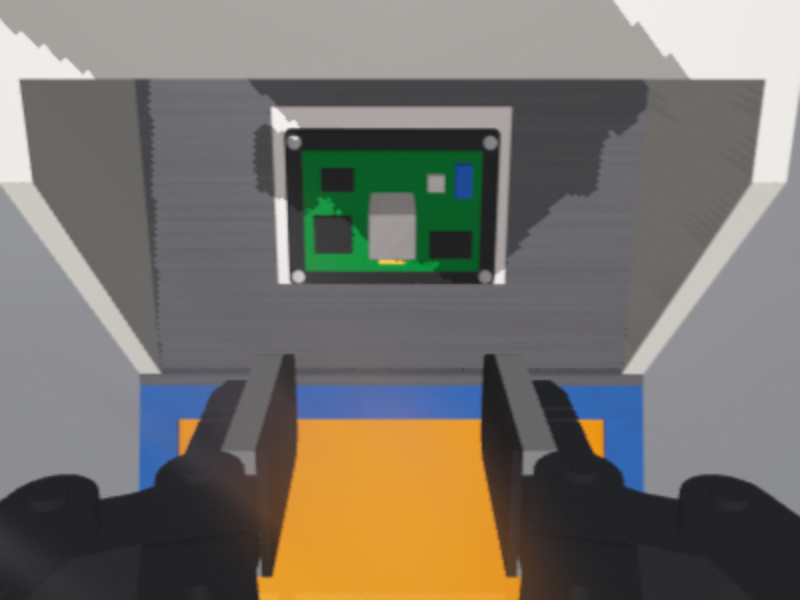

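```bash
python3 - <<'E'
from fit import *
def q(x,y,z):
    P=at_z('wrist',(y/2+119.75,x/2+129.75),z); return R.from_euler('z',-B[2]).as_matrix()@(P-[B[0],B[1],0])
print('plate',*[q(x,y,43) for x,y in [(271,107),(512,107),(505,284),(278,284)]])
print('pal z51',*[q(x,y,51) for x,y in [(286,129),(500,129),(496,283),(290,283)]])
print('back z43',q(286,129,43),q(500,129,43),'post',q(392,237,88))
def fw(P):
    r=proj('wrist',bw(B,P)); return (r[:,::-1]-[129.75,119.75])*2
print('ideal pallet top',fw([[108,-40,51],[108,40,51],[48,40,51],[48,-40,51]]),'\nbot',fw([[108,-40,43],[108,40,43]]),'\npost',fw([[78,0,88]]),'\nplate',fw([[113,-45,43],[113,45,43],[43,45,43],[43,-45,43]]))
E
```

```text
plate [114.57  45.23  43.  ] [114.66 -44.63  43.  ] [ 44.72 -44.96  43.  ] [44.55 45.35 43.  ]
pal z51 [107.58  38.88  51.  ] [107.67 -39.42  51.  ] [ 47.97 -40.27  51.  ] [47.83 39.49 51.  ]
back z43 [106.36  39.93  43.  ] [106.44 -40.49  43.  ] post [77.27  0.03 88.  ]
ideal pallet top [[501.62 128.09]
 [282.9  127.86]
 [288.67 282.58]
 [495.3  282.93]] 
bot [[498.85 124.86]
 [285.65 124.63]] 
post [[392.1  234.89]] 
plate [[512.79 111.48]
 [271.79 111.24]
 [279.03 287.68]
 [504.92 288.07]]
```

The pallet sits square on the plate, about 2 mm off centre (pallet x ≈ 77.8 against plate ≈ 79.6, y within 0.4), which is fine. Now I'll shut the flap.

```bash
python3 - <<'E'
from fit import *
rv=down(DEG-180)
j=[inverse_kinematics(rail(2.13,70),down(DEG+a)) for a in(0,180)]
c=get_obs()['joints'][5]
print([x[5] for x in j],c)
rv=down(DEG) if abs(j[0][5]-c)<abs(j[1][5]-c) else down(DEG-180)
gripper_to(45,40)
move_to(rail(2.13,90),rv); move_l(rail(2.13,0),rv); st('at')
gripper_to(0,40); st('grip')
if get_obs()['width']>8:
    for th in np.linspace(2.13,0.02,10)[1:]:
        move_l(rail(th),rv,max_speed=140); st('%.2f'%th)
    print(move_l(rail(-.08),rv,max_speed=30,threshold=15)); st('press')
E
```

```text
[np.float64(-0.9789467047442613), np.float64(2.1626459488455323)] 0.8767728414834625
at t24.1 w45.2 f [ 5.87 -6.79 -0.85] g4 tcp [710.57   7.1   66.47]
grip t24.4 w10.8 f [-1.87  3.14 -0.07] g39 tcp [707.05   9.83  64.96]
1.90 t24.9 w10.7 f [-3.08  4.45 -1.57] g39 tcp [695.09  19.75 107.22]
1.66 t25.4 w10.4 f [-2.08  4.01 -3.32] g39 tcp [676.46  35.18 144.4 ]
1.43 t25.9 w10.6 f [-0.73  3.86 -2.46] g40 tcp [652.54  55.07 174.54]
1.19 t26.3 w10.3 f [ 1.33 -1.74  6.27] g40 tcp [624.39  78.57 196.78]
0.96 t26.8 w10.3 f [ 0.41 -2.36 10.94] g41 tcp [591.48 105.81 209.1 ]
0.72 t27.2 w10.2 f [-2.19  0.74 11.78] g42 tcp [556.53 134.78 210.52]
0.49 t27.7 w10.4 f [-4.06  2.49 10.17] g43 tcp [522.61 162.89 201.59]
0.25 t28.2 w10.4 f [-3.06  4.75  6.95] g43 tcp [491.41 188.68 182.56]
0.02 t28.6 w10.2 f [-1.17  3.93  1.11] g44 tcp [465.01 210.5  154.93]
True
press t29.1 w10.3 f [ 0.59 -1.64  3.46] g44 tcp [462.18 213.04 150.71]
```

```bash
python3 - <<'E'
from fit import *
gripper_to(45); c=np.array(get_obs()['tcp_pos']); move_l(c+[0,0,60],max_speed=150); gripper_to(0)
c=np.array(get_obs()['tcp_pos'])
t=rail(0); print(t+[0,0,25])
move_l((t[0],t[1],195),max_speed=100); pause(.3)
print(move_l((t[0],t[1],172),max_speed=20,threshold=15)); st('touch')
c=np.array(get_obs()['tcp_pos']); move_l((c[0],c[1],260),max_speed=200)
move_to((430,-150,330),down(DEG)); st()
a=snapshot('scene')[180:310,380:520];b=snapshot('top')[225:345,140:280]
f=lambda i:cv2.resize(i,(390,360),interpolation=cv2.INTER_CUBIC)
for k,(c,i,o) in enumerate([('scene',a,(180,380)),('top',b,(225,140))]):
    im=f(i).copy(); P=pts(0); e=np.arctan2(132,135)
    P[0]=[135,-60,172];P[1]=[135,60,172]
    for n,q in enumerate(proj(c,bw(B,P))[:6]):
        x=int((q[1]-o[1]+.5)*390/i.shape[1]);y=int((q[0]-o[0]+.5)*360/i.shape[0])
        cv2.circle(im,(x,y),2,(255,0,255),-1)
    if k==0:A=im
save('c6',np.hstack([A,im]))
E
```

```text
[463.12 212.02 177.99]
True
touch t32.0 w-0.5 f [-1.   -1.43  7.48] g3 tcp [463.01 212.06 177.56]
 t35.8 w-0.2 f [-0.25 -0.34  0.48] g0 tcp [ 430.02 -149.84  329.91]
```

View pics/c6.png

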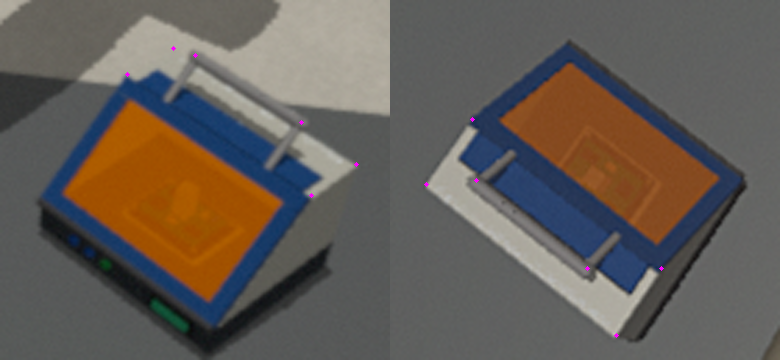

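The rail lies on its θ = 0 projection in both views. The press met the rail at z 177.6, against 178 when shut. The pallet is seen upright inside on the plate.

```bash
python3 -c "
from plant import *
print(sign_off())"
```

```text
the job is handed in; nothing more can be done
None
```

I pulled the flap fully down, set the pallet on the white plate square and about 2 mm off centre, let go, pushed the flap shut, and handed the job in at about 36 s; the spools, pliers and look-alikes were not touched.

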